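Find the rocking crock lid and seat it

TASK

The three lidded crocks are about to be put away and one lid is not down in its seat. Go along the row from left to right and press each lid just inside its edge with a fingertip to feel whether it rocks; nudge the one that does until it drops home, so that all three lids lie flat and firm on their crocks. Only press and push: do not lift a lid or a crock, leave the crocks standing where they are, and do not disturb the other things on the cooktop.

Things in the scene. Friction and masses are not known exactly. Their poses are not given: they have to be found in the camera images.
- crock_1: One of three identical round white stoneware crocks, filled, about 0.85 kg, loose, in a row across the cooktop; any of them may stand at the left (+y), in the middle or at the right. 75 mm high, 81 mm outside diameter, flat rim; its mouth is a round bore of 66 mm. Origin: centre of its foot, on the cooktop; z up along its axis.
- crock_2: One of three identical round white stoneware crocks, filled, about 0.85 kg, loose, in a row across the cooktop; any of them may stand at the left (+y), in the middle or at the right. 75 mm high, 81 mm outside diameter, flat rim; its mouth is a round bore of 66 mm. Origin: centre of its foot, on the cooktop; z up along its axis.
- crock_3: One of three identical round white stoneware crocks, filled, about 0.85 kg, loose, in a row across the cooktop; any of them may stand at the left (+y), in the middle or at the right. 75 mm high, 81 mm outside diameter, flat rim; its mouth is a round bore of 66 mm. Origin: centre of its foot, on the cooktop; z up along its axis.
- lid_1: One of three identical light wooden lids, loose, 70 g; any lid may be on any crock. Flat disc 82 mm across, 8 mm thick; under it a spigot 61 mm across, 5 mm deep, fits the crock's mouth with 2.5 mm play all round. Origin: centre of the disc's underside; z up through the flat top. Seated: origin 75 mm, top 83 mm above the cooktop, firm wherever pressed.
- lid_2: As lid_1. The unseated lid sits 4 to 7 mm off the crock's axis: on that side the spigot rides on the rim and the disc overhangs, about 7 mm high; its other edge rests on the rim (tilt about 5 degrees). Pressed on the overhanging side, inside the crock's wall, it rocks flat under 1 N; its top is then 88 mm above the cooktop.
- lid_3: As lid_1. Pushed sideways at its overhanging edge towards the crock's axis (under 1 N), an unseated lid slides until the spigot drops in. A finger reaching below the rim is stopped by the crock's wall when lid and crock are flush. The crock itself slides at about 3 N or more.
- egg_timer: Bystander: cream wind-up kitchen timer, 66 mm diameter, 60 mm high, loose. Origin: centre of its foot.
- teaspoon: Bystander: steel teaspoon lying flat, 139 x 30 x 10 mm, long side along its x axis, loose. Origin: centre of its underside.
- shaker: Bystander: small grey shaker, 44 mm diameter, 90 mm high, loose. Origin: centre of its foot.
- spice_jar: Bystander: glass spice jar with a green cap, 46 mm diameter, 106 mm high, loose. Origin: centre of its foot.
- mug: Bystander: white mug with a handle, 86 x 122 mm over the handle (which points along its own +y), 96 mm high, loose. Origin: centre of its underside.
There are look-alikes about, which are no part of the job. Leave any black look-alike of the lid_1 alone.

How it is judged:
By the outcome, as a careful person would: the job done as asked, in the order asked, and still so for the second after the job is handed in, with the robot touching nothing.
It also fails if it takes over 51 s, if anything falls off the work surface, if the arm or the gripper's body presses on something with over 40 N, if the wrist force passes 120 N, or if a joint passes its speed limit or range.

ROBOT

A 7-joint arm with a two-finger parallel gripper is mounted at the origin on a cart in front of the work surface, level with it; the furniture and walls round the work are solid. World frame = base frame: x ahead of the robot, y to its left, z up, the work surface at z = 0. Lengths are in m, angles in rad, forces in N, time in s.
With the tool pointing down it reaches from about 0.4 to 0.9 m from the base axis. Payload 5.5 kg.
Tool frame: the origin (TCP) lies midway between the tips of the shut fingers; the grasp point (between the pads) lies 19 mm behind it (ctrl.grasp_offset is the distance from the TCP to the grasp point, in m); z points along the fingers, y is the direction in which the jaws open and shut (so a half turn about z gives the same grasp; the last joint's range is limited). The gripper opens to 92 mm and grips with 3 to 60 N. Pads are 19 mm wide; open, the fingers measure 130 mm over their backs; the gripper's body (75 mm by 190 mm) begins 47 mm behind the grasp point.
Start: joints at [-0.901, 0.501, -0.427, 1.55, 0.221, 1.138, -0.21], TCP at [0.257, 0.597, 0.227] pointing down, gripper open.
Joint ranges: [-2.88, 2.88], [-0.31, 2.03], [-1.54, 1.56], [0.2, 2.42], [-1.41, 4.55], [0.19, 2.02], [-2.57, 2.57]. Speed limits (rad/s): [2.57, 2.57, 3.14, 3.14, 3.14, 3.14, 3.14].

INTERFACE

Orientations are given as a unit quaternion [w, x, y, z].
In Python, from cell import ctrl gives the robot as it stands.
- The arm moves only by the tool move_arm, never from a script. Its argument "rows" is text: rows parted by semicolons, each of 7 numbers parted by spaces: the shift along the tool's x, y, z in mm, then the turn, a rotation vector about the tool's x, y, z in degrees, then the finger opening in mm, from 0 to 91.8. In form: tx ty tz ax ay az gripper; .... A call has 1 to 12 rows; each row is the pose to reach, as a shift and turn from the pose commanded when the call began, along the tool's axes at that moment; what a row does not reach only later rows make up. A row lasts 1/10 s, in which the tool goes at most 50 mm and 8.59 degrees, less where a joint would pass 70% of its speed; a pose out of reach is approached as far as the arm can. A call with a gripper value outside its range is refused whole. The fingers move at their own pace and stop on an object; the grip force is fixed at half the most. Time passes only in rows, so rows that repeat a pose let the fingers close. It gives the time, the measured TCP pose, the force and the opening at its end, in the units of the state.
- ctrl.observe(): the state, without advancing time (a new reading comes with each control period).
- ctrl.get_image(name): name is "side" or "top"; returns a dict with "frame" (384x512x3 uint8, red, green, blue), "z_map" (384x512 float32, m along the optical axis (not along the pixel's ray), 0 where there is no reading), "camera_matrix" (3x3 intrinsics, pixels), "origin" and "attitude" of the camera in the world. Camera axes: x right, y down, z forward; pixel columns grow to the right and rows downward; lengths in m; the calibration is good to about 2 mm. A picture is of the moment at which its call begins.
- ctrl.sign_off(): hands the job in, once; it reports no verdict.
The state is a dict: "time_s": time; "qpos": joint angles; "joint_vel": joint speeds; "joint_efforts": joint torques, N m; "position": TCP position; "orientation": TCP orientation; "ft_force": force on the tool from outside, world axes, zero at the start; "ft_torque": the same for the moment, N m; "gripper_width": finger opening in m.
Only numpy, scipy, OpenCV 4.12 (cv2) and the standard library are available. Lean on these libraries where they do the work, as an engineer would, in place of code of your own. Each camera call takes 0.05 s, during which the arm holds its last target.

## Working session

There is one attempt and no reset: what is moved stays moved. The work goes in short steps, Python scripts to look and compute and a tool call to move; the robot and the scene stay as the last step left them, time stands still between calls to the robot, and variables do not carry over. Pictures are saved under pics/ and viewed, and the job is handed in when it is done.

Besides the shell and the picture viewer there is one more tool, called after "Request:" as name(argument=value, ...), one argument or row to a line, values as JSON. move_arm: Moves the arm, as the interface text tells. Its arguments: {"type":"object","properties":{"rows":{"type":"string"}},"required":["rows"]}

```bash
mkdir -p pics; ls; python3 - <<'E'
from cell import ctrl
import cv2,numpy as np
print(ctrl.observe())
for n in("top","side"):
    d=ctrl.get_image(n)
    cv2.imwrite(f"pics/{n}0.png",cv2.cvtColor(d["frame"],cv2.COLOR_RGB2BGR))
    np.savez(f"{n}0.npz",**d)
    print(n,d["camera_matrix"],d["origin"],d["attitude"])
E
```

```text
pics
{'time_s': 0.0, 'qpos': array([-0.900761  ,  0.50186246, -0.4267714 ,  1.55143327,  0.22080396,
        1.13827557, -0.21025762]), 'joint_vel': array([-6.15423002e-04, -7.13201950e-04, -1.71752645e-04,  5.02784438e-04,
       -6.00547620e-06,  1.12004104e-03,  1.06097358e-04]), 'joint_efforts': array([ 1.12629881e-03, -5.66608393e+01, -5.81637293e+00, -2.79102159e+01,
       -6.85755420e-02,  3.09270888e-02,  2.10391499e-04]), 'position': array([0.25698783, 0.59629314, 0.22567439]), 'orientation': array([-2.25668750e-04,  2.01979312e-01,  9.79389316e-01, -9.35095808e-04]), 'ft_force': array([-0.27319182, -0.28457316, -0.14864395]), 'ft_torque': array([ 0.05559585, -0.04852414,  0.00618272]), 'gripper_width': 0.09187083107035442}
top [[434.21073807   0.         253.53364918]
 [  0.         434.21073807 187.72356668]
 [  0.           0.           1.        ]] [ 0.31460794 -0.02032509  0.99680541] [ 0.08113485 -0.70339902  0.70398507 -0.05524474]
side [[434.560389     0.         255.26178561]
 [  0.         434.560389   188.22702164]
 [  0.           0.           1.        ]] [ 0.04370078 -0.9199735   0.58172701] [-0.51189803  0.8303318  -0.18167261  0.12451733]
```

View pics/top0.png

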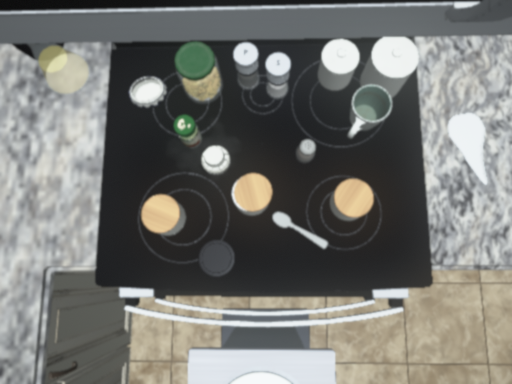

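View pics/side0.png

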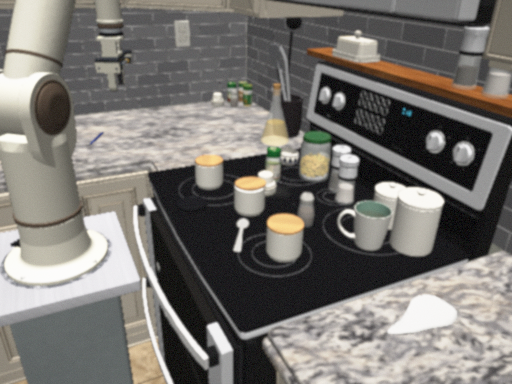

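Top view: wooden lids at about (162,214) left, (252,193) middle with white rim showing at its left, and (352,199) right. The black disc is at (217,258), the timer at (215,158), the shaker at (306,150) and the spoon at (300,230). Next I'll measure the lids and crocks.

```bash
cat > h.py <<'E'
import numpy as np,cv2
from scipy.spatial.transform import Rotation as R
def Rm(d):
    q=d["attitude"];return R.from_quat([q[1],q[2],q[3],q[0]]).as_matrix()
def cloud(d):
    K=d["camera_matrix"];z=d["z_map"];v,u=np.mgrid[:z.shape[0],:z.shape[1]]
    P=np.stack([(u-K[0,2])/K[0,0]*z,(v-K[1,2])/K[1,1]*z,z],-1)
    return P@Rm(d).T+d["origin"]
def ray(d,uv,zp):
    K=d["camera_matrix"];r=Rm(d)@np.array([(uv[0]-K[0,2])/K[0,0],(uv[1]-K[1,2])/K[1,1],1])
    return d["origin"]+r*(zp-d["origin"][2])/r[2]
def lids(d):
    hsv=cv2.cvtColor(d["frame"],cv2.COLOR_RGB2HSV)
    m=cv2.inRange(hsv,(8,70,120),(25,255,255))
    n,l,s,c=cv2.connectedComponentsWithStats(m)
    return [(l==i,s[i],c[i]) for i in range(1,n) if s[i][4]>250]
def report(d):
    C=cloud(d)
    for m,s,c in lids(d):
        P0=C[m]; 
        if not(0.2<np.median(P0[:,0])<.9 and abs(np.median(P0[:,1]))<.45 and .05<np.median(P0[:,2])<.12): continue
        mm=cv2.erode(m.astype(np.uint8),np.ones((5,5)))>0
        P=C[mm];A=np.c_[P[:,:2]-P[:,:2].mean(0),np.ones(len(P))]
        k,_,_,_=np.linalg.lstsq(A,P[:,2],rcond=None)
        r=P[:,2]-A@k
        g=np.hypot(*k[:2]);print("lid px",c.round(1),"box",s[:4],"ctr",P.mean(0).round(4),"ray",ray(d,c,k[2])[:2].round(4),"tilt",np.degrees(g).round(2),"uphill dir deg",np.degrees(np.arctan2(k[1],k[0])).round(0),"res",r.std().round(5))
E
python3 - <<'E'
from h import *
for n in("top","side"):
    d=np.load(f"{n}0.npz");print(n);report(d)
    C=cloud(d)
    if n=="top":
        for nm,u,v in[("surf",205,225),("surf",320,240),("blackdisc",217,258),("timer",215,158),("shaker",306,148),("spoon",282,218),("spoonend",322,244),("jar",184,124),("mug",371,106)]:
            print(nm,C[v,u].round(3))
        im=cv2.cvtColor(d["frame"],cv2.COLOR_RGB2BGR)[160:280,120:400];cv2.imwrite("pics/c1.png",cv2.resize(im,None,fx=2.8,fy=2.8,interpolation=2))
    else:
        im=cv2.cvtColor(d["frame"],cv2.COLOR_RGB2BGR)[140:280,170:330];cv2.imwrite("pics/c2.png",cv2.resize(im,None,fx=4,fy=4,interpolation=2))
E
```

```text
top
lid px [253.4 191.5] box [235 173  38  38] ctr [0.4834 0.0134 0.0936] ray [0.4833 0.0134] tilt 120.87 uphill dir deg -166.0 res 0.05936
lid px [353.5 197.3] box [334 178  40  39] ctr [ 0.4715 -0.198   0.0853] ray [ 0.4715 -0.198 ] tilt 59.74 uphill dir deg 132.0 res 0.03624
lid px [159.9 213. ] box [141 194  39  39] ctr [0.4386 0.2125 0.0885] ray [0.4385 0.2125] tilt 108.94 uphill dir deg -118.0 res 0.04564
surf [0.422 0.128 0.002]
surf [ 0.387 -0.134  0.005]
blackdisc [0.347 0.098 0.011]
timer [0.566 0.101 0.061]
shaker [ 0.58  -0.1    0.088]
spoon [ 0.438 -0.049  0.003]
spoonend [ 0.379 -0.139  0.003]
jar [0.631 0.164 0.105]
mug [ 0.702 -0.262  0.016]
side
lid px [208.7 160.1] box [195 155  29  12] ctr [0.4388 0.2079 0.0818] ray [0.4384 0.2071] tilt 0.63 uphill dir deg -149.0 res 0.00089
lid px [313.8 164.8] box [300 154  29  23] ctr [0.7389 0.101  0.0588] ray [0.7391 0.101 ] tilt 24.43 uphill dir deg -118.0 res 0.0143
lid px [249.8 182.5] box [234 176  32  14] ctr [0.4832 0.0142 0.0854] ray [0.4831 0.0141] tilt 5.36 uphill dir deg -92.0 res 0.00077
lid px [285.2 223.5] box [267 213  38  22] ctr [ 0.4695 -0.2029  0.0832] ray [ 0.4696 -0.2033] tilt 27.97 uphill dir deg -122.0 res 0.01013
```

View pics/c1.png

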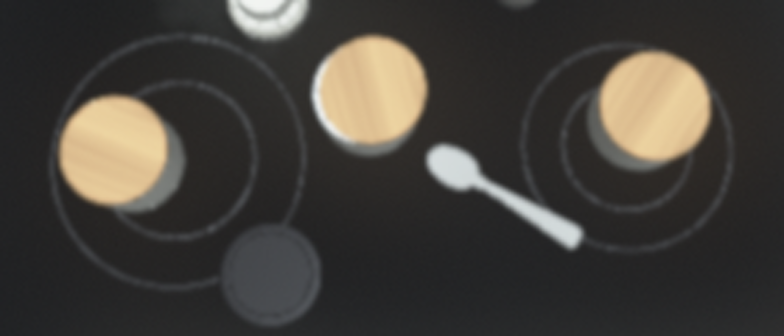

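View pics/c2.png

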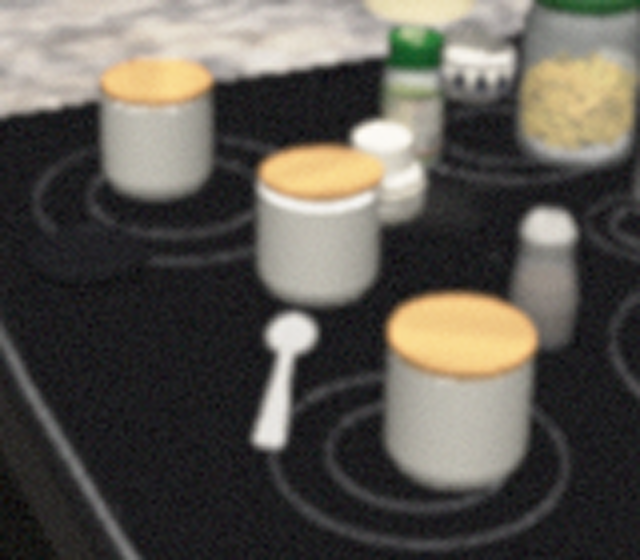

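The crops show the outer lids flush. White rim is visible under the middle lid on its -y side in the side view, and on its +y side from the top. I'll refit robustly.

```bash
python3 - <<'E'
import re
s=open('h.py').read()
s=s.replace("P=C[mm];","P=C[mm];P=P[abs(P[:,2]-np.median(P[:,2]))<.008];")
s=s.replace('res",','n",len(P),"res",')
open('h.py','w').write(s)
E
python3 - <<'E'
from h import *
from scipy.optimize import least_squares
for n in("top","side"):
    d=np.load(f"{n}0.npz");print(n);report(d)
    C=cloud(d).reshape(-1,3);F=d["frame"].reshape(-1,3)
    if n=="top":
      # seen depth of lid edges: ellipse
      for m,s,c in lids(d):
        ct=max(cv2.findContours(m.astype(np.uint8),0,1)[0],key=len);e=cv2.fitEllipse(ct);print(e, ray(d,e[0],.083)[:2].round(4))
    for nm,x,y in[("L",.4385,.2085),("M",.483,.013),("R",.47,-.2)]:
        sel=(np.hypot(C[:,0]-x,C[:,1]-y)<.06)&(C[:,2]>.02)&(C[:,2]<.065)
        P=C[sel]
        f=least_squares(lambda p:np.hypot(P[:,0]-p[0],P[:,1]-p[1])-.0405,[x,y],loss="soft_l1",f_scale=.001)
        print(nm,"crock wall fit",f.x.round(4),len(P),np.median(abs(f.fun)).round(4))
    # surface height
    q=(abs(C[:,0]-.42)<.02)&(abs(C[:,1]-.11)<.03);print("surf",np.median(C[q,2]))
    q=(abs(C[:,0]-.39)<.02)&(abs(C[:,1]+.03)<.02);print("surf",np.median(C[q,2]))
E
```

```text
top
lid px [253.4 191.5] box [235 173  38  38] ctr [0.4846 0.0136 0.0871] ray [0.4846 0.0136] tilt 5.32 uphill dir deg -89.0 n 828 res 0.00159
lid px [353.5 197.3] box [334 178  40  39] ctr [ 0.4718 -0.1984  0.0834] ray [ 0.4718 -0.1984] tilt 0.28 uphill dir deg 98.0 n 923 res 0.00158
lid px [159.9 213. ] box [141 194  39  39] ctr [0.4393 0.2138 0.0834] ray [0.4392 0.2138] tilt 0.06 uphill dir deg 118.0 n 888 res 0.00163
((253.40895080566406, 191.45645141601562), (36.52584457397461, 37.37551498413086), 7.936166763305664) [0.4853 0.0138]
((353.5068359375, 197.27963256835938), (37.642189025878906, 39.60369873046875), 118.76610565185547) [ 0.4719 -0.1985]
((159.8570098876953, 213.01712036132812), (36.8628044128418, 39.22444534301758), 41.790409088134766) [0.4392 0.2139]
L crock wall fit [0.4392 0.2134] 161 0.0002
M crock wall fit [0.485 0.021] 75 0.0002
R crock wall fit [ 0.4724 -0.1976] 136 0.0002
surf 0.0005096851921051471
surf 0.00037951604848085463
side
lid px [208.7 160.1] box [195 155  29  12] ctr [0.4388 0.2079 0.0818] ray [0.4384 0.2071] tilt 0.63 uphill dir deg -149.0 n 127 res 0.00089
lid px [313.8 164.8] box [300 154  29  23] ctr [0.7422 0.1038 0.0568] ray [0.7416 0.1048] tilt 0.77 uphill dir deg -163.0 n 113 res 0.00469
lid px [249.8 182.5] box [234 176  32  14] ctr [0.4832 0.0142 0.0854] ray [0.4831 0.0141] tilt 5.36 uphill dir deg -92.0 n 181 res 0.00077
lid px [285.2 223.5] box [267 213  38  22] ctr [ 0.4704 -0.2013  0.0821] ray [ 0.4705 -0.2017] tilt 0.48 uphill dir deg -150.0 n 443 res 0.00094
L crock wall fit [0.4401 0.2123] 373 0.0013
M crock wall fit [0.4854 0.0199] 450 0.0009
R crock wall fit [ 0.4722 -0.1985] 604 0.0007
surf -0.001093895714959936
surf -0.0007910840013848897
```

```bash
cat >> h.py <<'E'
def st():
    from cell import ctrl
    s=ctrl.observe();q=s["orientation"];M=R.from_quat([q[1],q[2],q[3],q[0]])
    print("t",round(s["time_s"],2),"p",s["position"].round(4),"f",s["ft_force"].round(2),"w",round(s["gripper_width"],4),"q",s["qpos"].round(2))
    return s,M
def plan(p,yaw=0.):
    s,M=st();T=R.from_matrix(np.array([[0,1,0],[1,0,0],[0,0,-1.]])) # tool x->+y, y->+x
    T=R.from_euler('z',yaw,degrees=True)*T
    print("mm",(M.inv().apply(np.array(p)-s["position"])*1000).round(1),"deg",np.degrees((M.inv()*T).as_rotvec()).round(1))
E
python3 -c "
from h import *
plan([.439,.1835,.16]);plan([.439,.1835,.16],180)"
```

```text
t 0.1 p [0.257  0.5964 0.2258] f [-0.57 -0.08 -0.15] w 0.0917 q [-0.9   0.5  -0.43  1.55  0.22  1.14 -0.21]
mm [-330.5 -307.1   66.3] deg [-0.1  0.1 66.7]
t 0.1 p [0.257  0.5964 0.2258] f [-0.57 -0.08 -0.15] w 0.0917 q [-0.9   0.5  -0.43  1.55  0.22  1.14 -0.21]
mm [-330.5 -307.1   66.3] deg [-1.000e-01 -1.000e-01 -1.133e+02]
```

Request:
move_arm(
  rows="-30 -28 0 0 0 6 0; -65 -60 0 0 0 13 0; -97 -90 0 0 0 20 0; -130 -121 0 0 0 27 0; -165 -153 0 0 0 34 0; -200 -186 0 0 0 41 0; -235 -218 10 0 0 48 0; -265 -246 20 0 0 54 0; -295 -274 35 0 0 60 0; -320 -297 50 0 0 65 0; -330 -307 66 0 0 66.7 0; -330.5 -307 66 0 0 66.7 0",
)

```text
time_s: 1.3
position: [0.4383, 0.1808, 0.1587]
orientation: [-0.0, 0.709, 0.705, -0.002]
ft_force: [-0.9, 0.1, -0.1]
gripper_width: 0.0022
```

```bash
python3 - <<'E'
from h import *
from cell import ctrl
plan([.4392,.1835,.09])
d=ctrl.get_image("side")
im=cv2.cvtColor(d["frame"],cv2.COLOR_RGB2BGR);cv2.imwrite("pics/s1.png",cv2.resize(im[60:260,120:320],None,fx=3,fy=3,interpolation=2))
E
```

```text
t 1.3 p [0.4383 0.1808 0.1587] f [-0.92  0.12 -0.08] w 0.0022 q [-0.39  0.25 -0.06  2.05  0.02  0.85 -0.47]
mm [ 2.9  1.2 68.6] deg [-0.2  0.2 -0.3]
```

View pics/s1.png

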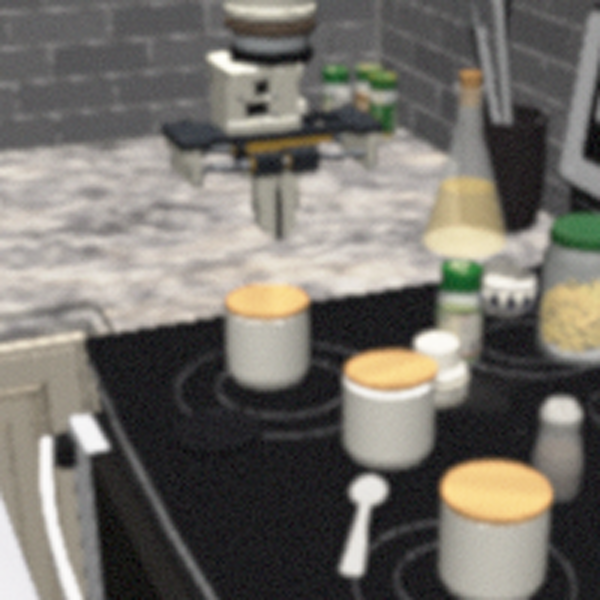

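The gripper is shut above the left crock, with its tapered tip at about (278,237) in the crop. Tip y is about 33 mm from that crock's axis. Next I lower it and press.

Request:
move_arm(
  rows="0.5 1 25 0 0 0 0; 1 1 50 0 0 0 0; 1 1 66 0 0 0 0; 1 1 71 0 0 0 0; 1 1 71 0 0 0 0",
)

```text
time_s: 1.85
position: [0.4397, 0.1866, 0.0898]
orientation: [-0.0, 0.706, 0.708, -0.0]
ft_force: [-0.1, 0.0, -0.4]
gripper_width: 0.0004
```

```bash
python3 -c "
from h import *
plan([.4392,.1815,.083])"
```

```text
t 1.85 p [0.4397 0.1866 0.0898] f [-0.11  0.04 -0.43] w 0.0004 q [-0.4   0.37 -0.06  2.09  0.03  0.68 -0.49]
mm [-5.1 -0.5  6.8] deg [-0.  -0.   0.1]
```

Request:
move_arm(
  rows="-5 0 2 0 0 0 0; -5 0 4 0 0 0 0; -5 0 6 0 0 0 0; -5 0 7 0 0 0 0; -5 0 7 0 0 0 0; -5 0 7 0 0 0 0",
)

```text
time_s: 2.45
position: [0.4406, 0.1803, 0.0833]
orientation: [0.0, 0.707, 0.707, 0.0]
ft_force: [0.1, -1.3, 5.1]
gripper_width: 0.0005
```

Request:
move_arm(
  rows="0 0 1 0 0 0 0; 0 0 1 0 0 0 0; 0 0 1 0 0 0 0",
)

```text
time_s: 2.75
position: [0.4406, 0.1803, 0.0832]
orientation: [0.0, 0.707, 0.707, 0.0]
ft_force: [-4.0, -2.7, 15.5]
gripper_width: 0.0005
```

Left lid: firm at z = 83.2 mm with 15 N. Now I lift off.

Request:
move_arm(
  rows="0 0 -3 0 0 0 0; 0 0 -8 0 0 0 0; 0 0 -20 0 0 0 0; 0 0 -25 0 0 0 0; 0 0 -25 0 0 0 0",
)

```text
time_s: 3.25
position: [0.4411, 0.1807, 0.1079]
orientation: [0.0, 0.707, 0.707, 0.001]
ft_force: [0.7, 0.5, 0.7]
gripper_width: 0.0005
```

```bash
python3 - <<'E'
from h import *
from cell import ctrl
d=ctrl.get_image("side");report(d)
plan([.485,-.0095,.11])
E
```

```text
lid px [208.6 160.1] box [195 154  29  13] ctr [0.4378 0.2073 0.0819] ray [0.4383 0.2073] tilt 0.39 uphill dir deg -152.0 n 123 res 0.00095
lid px [313.9 164.8] box [300 154  29  23] ctr [0.7415 0.1048 0.0571] ray [0.7416 0.1043] tilt 1.82 uphill dir deg -125.0 n 107 res 0.00441
lid px [249.7 182.5] box [234 176  32  14] ctr [0.4831 0.0142 0.0854] ray [0.4829 0.0141] tilt 5.52 uphill dir deg -93.0 n 178 res 0.00085
lid px [285.2 223.5] box [267 213  38  22] ctr [ 0.4704 -0.2012  0.0821] ray [ 0.4704 -0.2017] tilt 0.47 uphill dir deg -137.0 n 444 res 0.00089
t 3.3 p [0.4407 0.1805 0.1073] f [-0.21 -0.66  0.28] w 0.0003 q [-0.39  0.33 -0.06  2.09  0.03  0.72 -0.47]
mm [-189.9   44.3   -2.7] deg [ 0.1 -0.  -0. ]
```

Request:
move_arm(
  rows="-30 7 -3 0 0 0 0; -70 16 -3 0 0 0 0; -110 26 -3 0 0 0 0; -150 35 -3 0 0 0 0; -180 42 -3 0 0 0 0; -193 44.5 -3 0 0 0 0; -193 44.5 -3 0 0 0 0; -193 44.5 -3 0 0 0 0; -193 44.5 -3 0 0 0 0",
)

```text
time_s: 4.2
position: [0.4843, -0.0105, 0.1095]
orientation: [-0.001, 0.706, 0.708, 0.0]
ft_force: [0.7, -0.2, -0.7]
gripper_width: 0.0003
```

```bash
python3 -c "
from h import *
plan([.485,-.0125,.092])"
```

```text
t 4.2 p [ 0.4843 -0.0105  0.1095] f [ 0.67 -0.15 -0.72] w 0.0003 q [-0.05  0.34  0.02  2.07 -0.01  0.73 -0.02]
mm [-2.   0.8 17.5] deg [-0.  -0.1  0.2]
```

Request:
move_arm(
  rows="-1 0.5 8 0 0 0 0; -2 1 14 0 0 0 0; -2 1 17 0 0 0 0; -2 1 18 0 0 0 0; -2 1 18 0 0 0 0; -2 1 18 0 0 0 0",
)

```text
time_s: 4.8
position: [0.4858, -0.0147, 0.0918]
orientation: [0.0, 0.707, 0.707, 0.0]
ft_force: [0.0, 0.9, 0.1]
gripper_width: 0.0009
```

Request:
move_arm(
  rows="0 0 1 0 0 0 0; 0 0 1.5 0 0 0 0; 0 0 1.5 0 0 0 0",
)

```text
time_s: 5.1
position: [0.4858, -0.0148, 0.0903]
orientation: [0.0, 0.707, 0.707, 0.0]
ft_force: [0.1, 0.7, -0.3]
gripper_width: 0.0004
```

Request:
move_arm(
  rows="0 0 1 0 0 0 0; 0 0 1 0 0 0 0; 0 0 1 0 0 0 0",
)

```text
time_s: 5.4
position: [0.4858, -0.0148, 0.0893]
orientation: [0.0, 0.707, 0.707, 0.0]
ft_force: [-0.6, -0.9, 0.6]
gripper_width: 0.0005
```

Request:
move_arm(
  rows="0 0 -2 0 0 0 0; 3 0 -2 0 0 0 0; 3 0 -2 0 0 0 0; 3 0 0 0 0 0 0; 3 0 0 0 0 0 0",
)

```text
time_s: 5.9
position: [0.4856, -0.0117, 0.089]
orientation: [-0.0, 0.707, 0.707, -0.0]
ft_force: [0.6, 0.9, 0.5]
gripper_width: 0.0003
```

Request:
move_arm(
  rows="0 0 0.7 0 0 0 0; 0 0 1 0 0 0 0; 0 0 1 0 0 0 0",
)

```text
time_s: 6.2
position: [0.4857, -0.012, 0.0883]
orientation: [0.0, 0.707, 0.707, -0.0]
ft_force: [-0.4, -1.4, 2.2]
gripper_width: 0.0007
```

```bash
python3 - <<'E'
from h import *
from cell import ctrl
st()
d=ctrl.get_image("side");report(d)
E
```

```text
t 6.2 p [ 0.4857 -0.012   0.0883] f [-0.37 -1.39  2.15] w 0.0007 q [-0.05  0.38  0.02  2.08 -0.01  0.69 -0.02]
lid px [277.8 128.3] box [268 119  20  19] ctr [0.7971 0.4472 0.0603] ray [0.7979 0.4453] tilt 7.44 uphill dir deg 57.0 n 47 res 0.00453
lid px [207.7 160.1] box [195 155  25  12] ctr [0.4374 0.2091 0.0816] ray [0.4359 0.2086] tilt 1.11 uphill dir deg -123.0 n 122 res 0.001
lid px [313.8 164.8] box [300 154  29  23] ctr [0.7416 0.1046 0.057 ] ray [0.7415 0.1046] tilt 1.84 uphill dir deg -148.0 n 108 res 0.00444
lid px [247.  183.1] box [234 175  32  15] ctr [0.4666 0.0181 0.0867] ray [0.4736 0.0111] tilt 2.16 uphill dir deg -158.0 n 87 res 0.00085
lid px [285.2 223.5] box [267 213  38  22] ctr [ 0.4705 -0.2013  0.0821] ray [ 0.4704 -0.2017] tilt 0.49 uphill dir deg -126.0 n 439 res 0.00092
```

Request:
move_arm(
  rows="0 0 0.5 0 0 0 0; 0 0 0.5 0 0 0 0; 0 0 0.5 0 0 0 0",
)

```text
time_s: 6.55
position: [0.4858, -0.0121, 0.0882]
orientation: [0.0, 0.707, 0.707, -0.0]
ft_force: [-1.9, -2.4, 7.7]
gripper_width: 0.0005
```

```bash
python3 - <<'E'
from h import *
from cell import ctrl
st()
d=ctrl.get_image("side")
im=cv2.cvtColor(d["frame"],cv2.COLOR_RGB2BGR);cv2.imwrite("pics/s2.png",cv2.resize(im[120:240,200:320],None,fx=5,fy=5,interpolation=2))
E
```

```text
t 6.55 p [ 0.4858 -0.0121  0.0882] f [-1.85 -2.42  7.68] w 0.0005 q [-0.05  0.38  0.02  2.08 -0.01  0.69 -0.02]
```

View pics/s2.png

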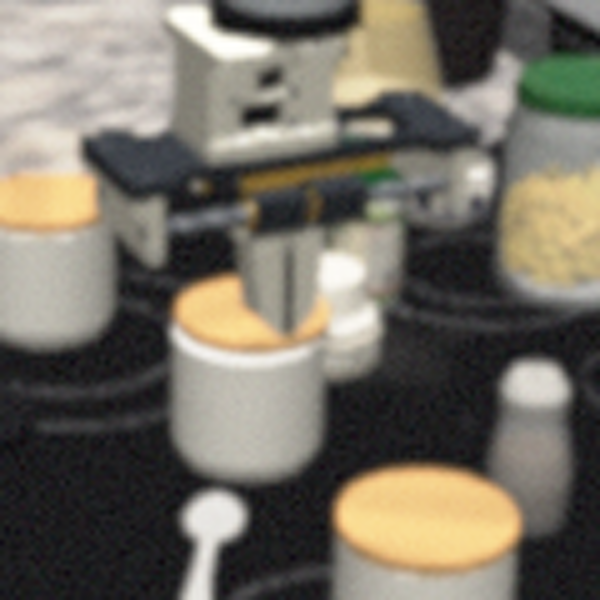

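The tip at crop (285,335) holds the middle lid flat at 88.2 mm, down from about 89.5, so it rocks. I'll lift off and go round to its overhanging -y edge.

Request:
move_arm(
  rows="0 0 -3 0 0 0 0; 0 0 -10 0 0 0 0; 0 0 -20 0 0 0 0; -20 -1 -22 0 0 0 0; -40 -1 -22 0 0 0 0; -46 -1 -22 0 0 0 0; -46 -1 -22 0 0 0 0; -46 -1 -22 0 0 0 0",
)

```text
time_s: 7.4
position: [0.4847, -0.0568, 0.1098]
orientation: [-0.0, 0.707, 0.707, 0.0]
ft_force: [0.0, -0.1, 0.2]
gripper_width: 0.0007
```

```bash
python3 - <<'E'
from h import *
from cell import ctrl
d=ctrl.get_image("side");report(d)
d=ctrl.get_image("top");report(d)
plan([.4848,-.056,.079])
E
```

```text
lid px [208.7 160.1] box [195 155  29  12] ctr [0.4388 0.208  0.0817] ray [0.4384 0.2072] tilt 0.62 uphill dir deg -125.0 n 127 res 0.00103
lid px [314.  164.8] box [300 154  29  22] ctr [0.7425 0.1038 0.0563] ray [0.743  0.1058] tilt 6.29 uphill dir deg -114.0 n 108 res 0.00466
lid px [247.3 182.8] box [234 176  28  14] ctr [0.477  0.0161 0.0853] ray [0.4767 0.0155] tilt 5.1 uphill dir deg -96.0 n 141 res 0.00083
lid px [285.2 223.5] box [267 213  38  22] ctr [ 0.4706 -0.2013  0.0821] ray [ 0.4705 -0.2016] tilt 0.44 uphill dir deg -143.0 n 443 res 0.00091
lid px [245.7 190.2] box [235 173  22  38] ctr [0.4881 0.0304 0.0856] ray [0.4876 0.0302] tilt 5.22 uphill dir deg -87.0 n 395 res 0.00151
lid px [358.3 196.8] box [344 179  30  38] ctr [ 0.4729 -0.2085  0.0832] ray [ 0.4729 -0.2085] tilt 0.42 uphill dir deg -137.0 n 613 res 0.00163
lid px [159.8 213. ] box [141 194  39  39] ctr [0.4391 0.2138 0.0835] ray [0.4391 0.2138] tilt 0.21 uphill dir deg 176.0 n 886 res 0.00161
t 7.5 p [ 0.4847 -0.0565  0.1097] f [-0.26 -0.36  0.61] w 0.0003 q [ 0.03  0.35  0.03  2.06 -0.02  0.74  0.08]
mm [ 0.5  0.1 30.7] deg [-0.  -0.   0.1]
```

Request:
move_arm(
  rows="0 0 12 0 0 0 0; 0 0 24 0 0 0 0; 0 0 31 0 0 0 0; 0 0 31 0 0 0 0; 0 0 31 0 0 0 0",
)

```text
time_s: 8.0
position: [0.4843, -0.0577, 0.0782]
orientation: [-0.0, 0.707, 0.707, -0.0]
ft_force: [1.1, -0.6, -0.5]
gripper_width: 0.0006
```

Request:
move_arm(
  rows="2 0 0 0 0 0 0; 4 0 0 0 0 0 0; 6 0 0 0 0 0 0; 8 0 0 0 0 0 0; 10 0 0 0 0 0 0; 12 0 0 0 0 0 0; 14 0 0 0 0 0 0; 15 0 0 0 0 0 0; 15 0 0 0 0 0 0; 15 0 0 0 0 0 0",
)

```text
time_s: 9.0
position: [0.4847, -0.0428, 0.0787]
orientation: [-0.0, 0.707, 0.707, -0.0]
ft_force: [-0.5, -0.8, -0.3]
gripper_width: 0.0002
```

```bash
python3 - <<'E'
from h import *
from cell import ctrl
st()
d=ctrl.get_image("side");report(d)
im=cv2.cvtColor(d["frame"],cv2.COLOR_RGB2BGR);cv2.imwrite("pics/s3.png",cv2.resize(im[120:240,200:320],None,fx=5,fy=5,interpolation=2))
E
```

```text
t 9.0 p [ 0.4847 -0.0428  0.0787] f [-0.46 -0.78 -0.33] w 0.0002 q [ 0.01  0.4   0.03  2.08 -0.02  0.66  0.05]
lid px [208.2 160.2] box [195 155  27  12] ctr [0.4377 0.2082 0.0818] ray [0.4369 0.2073] tilt 1.08 uphill dir deg -83.0 n 122 res 0.00104
lid px [313.9 164.8] box [300 154  29  23] ctr [0.741  0.1041 0.0575] ray [0.741  0.1035] tilt 2.28 uphill dir deg -138.0 n 113 res 0.00483
lid px [285.2 223.5] box [267 213  38  22] ctr [ 0.4704 -0.2013  0.0821] ray [ 0.4705 -0.2016] tilt 0.29 uphill dir deg -151.0 n 444 res 0.00086
```

View pics/s3.png

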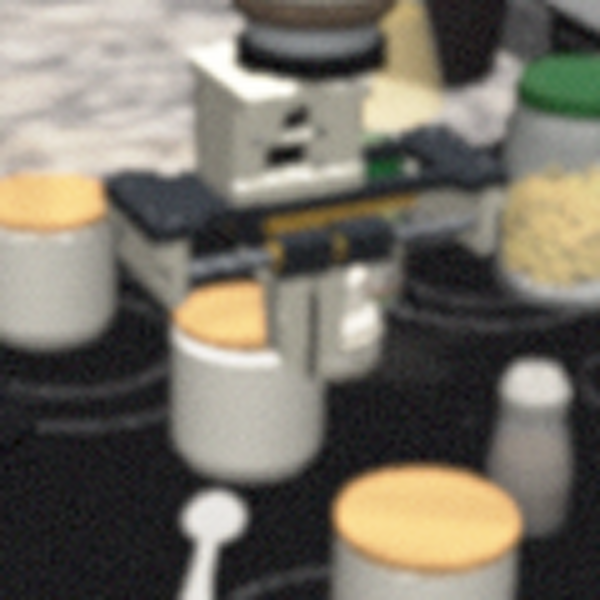

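The tip is beside the lid at crop (305,365) and not yet touching. I'll advance slowly.

Request:
move_arm(
  rows="1 0 0 0 0 0 0; 2 0 0 0 0 0 0; 3 0 0 0 0 0 0; 4 0 0 0 0 0 0; 5 0 0 0 0 0 0; 5 0 0 0 0 0 0",
)

```text
time_s: 9.65
position: [0.4847, -0.0375, 0.0787]
orientation: [-0.0, 0.707, 0.707, 0.0]
ft_force: [0.2, 0.3, 0.5]
gripper_width: 0.0005
```

Request:
move_arm(
  rows="1 0 0 0 0 0 0; 2 0 0 0 0 0 0; 3 0 0 0 0 0 0; 3 0 0 0 0 0 0; 3 0 0 0 0 0 0",
)

```text
time_s: 10.15
position: [0.4847, -0.0347, 0.0787]
orientation: [-0.0, 0.707, 0.707, 0.0]
ft_force: [-0.5, 0.8, -0.7]
gripper_width: 0.0003
```

```bash
python3 - <<'E'
from h import *
from cell import ctrl
st()
d=ctrl.get_image("side");report(d)
d=ctrl.get_image("top");report(d)
E
```

```text
t 10.15 p [ 0.4847 -0.0347  0.0787] f [-0.46  0.81 -0.7 ] w 0.0003 q [-0.01  0.4   0.03  2.08 -0.02  0.66  0.03]
lid px [208.  160.1] box [195 155  26  12] ctr [0.4377 0.2086 0.0817] ray [0.4365 0.2079] tilt 0.78 uphill dir deg -93.0 n 122 res 0.00096
lid px [313.8 164.8] box [300 154  29  23] ctr [0.7414 0.1044 0.0575] ray [0.7409 0.1036] tilt 5.05 uphill dir deg -106.0 n 106 res 0.00437
lid px [285.2 223.4] box [267 213  38  22] ctr [ 0.4704 -0.2012  0.0822] ray [ 0.4705 -0.2016] tilt 0.65 uphill dir deg -131.0 n 444 res 0.00087
lid px [353.6 197.3] box [334 178  40  39] ctr [ 0.4718 -0.1986  0.0834] ray [ 0.4717 -0.1986] tilt 0.39 uphill dir deg 174.0 n 909 res 0.00162
lid px [159.9 213. ] box [141 194  39  39] ctr [0.4392 0.2138 0.0835] ray [0.4391 0.2138] tilt 0.33 uphill dir deg -73.0 n 890 res 0.00168
```

```bash
sed -i 's/>250\]/>100]/' h.py; python3 - <<'E'
from h import *
from cell import ctrl
d=ctrl.get_image("side");report(d)
d=ctrl.get_image("side")
im=cv2.cvtColor(d["frame"],cv2.COLOR_RGB2BGR);cv2.imwrite("pics/s4.png",cv2.resize(im[150:230,220:300],None,fx=7,fy=7,interpolation=2))
E
```

```text
lid px [280.1 128.7] box [273 120  15  18] ctr [0.8063 0.4424 0.0584] ray [0.8069 0.4433] tilt 36.73 uphill dir deg 96.0 n 25 res 0.00459
lid px [208.  160.2] box [195 155  27  12] ctr [0.4374 0.2083 0.0816] ray [0.4363 0.2076] tilt 0.8 uphill dir deg -138.0 n 119 res 0.00104
lid px [313.8 164.8] box [300 154  29  23] ctr [0.7421 0.1046 0.0571] ray [0.7414 0.1048] tilt 5.68 uphill dir deg -126.0 n 103 res 0.00449
lid px [243.8 182.6] box [234 176  19  14] ctr [0.4702 0.0215 0.0849] ray [0.469  0.0209] tilt 5.18 uphill dir deg -96.0 n 91 res 0.00073
lid px [285.3 223.5] box [267 213  38  22] ctr [ 0.4706 -0.2013  0.0821] ray [ 0.4706 -0.2017] tilt 0.68 uphill dir deg -94.0 n 444 res 0.00091
```

View pics/s4.png

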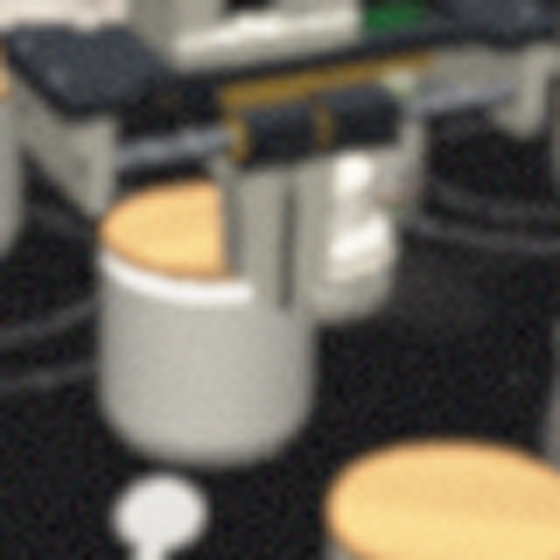

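It is still tilted (5.2°) with no contact force. I'll keep on in small steps.

Request:
move_arm(
  rows="1 0 0 0 0 0 0; 2 0 0 0 0 0 0; 2 0 0 0 0 0 0; 2 0 0 0 0 0 0",
)

```text
time_s: 10.75
position: [0.4847, -0.0326, 0.0787]
orientation: [-0.0, 0.707, 0.707, 0.0]
ft_force: [-0.2, -0.2, 0.3]
gripper_width: 0.0002
```

Request:
move_arm(
  rows="1 0 0 0 0 0 0; 2 0 0 0 0 0 0; 2 0 0 0 0 0 0; 2 0 0 0 0 0 0",
)

```text
time_s: 11.15
position: [0.4847, -0.0306, 0.0787]
orientation: [-0.0, 0.707, 0.707, 0.0]
ft_force: [0.3, -1.5, -0.3]
gripper_width: 0.0007
```

```bash
python3 - <<'E'
from h import *
from cell import ctrl
st()
d=ctrl.get_image("side");report(d)
E
```

```text
t 11.15 p [ 0.4847 -0.0306  0.0787] f [ 0.33 -1.48 -0.3 ] w 0.0007 q [-0.01  0.4   0.03  2.08 -0.02  0.66  0.02]
lid px [279.6 128.5] box [273 119  15  19] ctr [0.805  0.443  0.0577] ray [0.8075 0.4481] tilt 25.58 uphill dir deg 105.0 n 29 res 0.00427
lid px [207.8 160.2] box [195 155  26  12] ctr [0.437  0.2086 0.0817] ray [0.436  0.2077] tilt 1.27 uphill dir deg -104.0 n 119 res 0.00088
lid px [313.8 164.8] box [300 154  29  23] ctr [0.7412 0.1048 0.058 ] ray [0.7401 0.1026] tilt 1.42 uphill dir deg -73.0 n 104 res 0.00435
lid px [243.4 183. ] box [234 175  20  16] ctr [0.4693 0.0248 0.0821] ray [0.4692 0.0241] tilt 0.67 uphill dir deg -110.0 n 113 res 0.00081
lid px [285.2 223.5] box [267 213  38  22] ctr [ 0.4704 -0.2014  0.0822] ray [ 0.4704 -0.2017] tilt 0.28 uphill dir deg -120.0 n 442 res 0.00085
```

The lid dropped: it is now flat and at the same measured height as the others. I'll back off and check.

Request:
move_arm(
  rows="-3 0 0 0 0 0 0; -10 0 0 0 0 0 0; -20 0 -5 0 0 0 0; -25 0 -20 0 0 0 0; -25 0 -32 0 0 0 0; -25 0 -32 0 0 0 0; -25 0 -32 0 0 0 0",
)

```text
time_s: 11.9
position: [0.485, -0.0557, 0.1111]
orientation: [0.0, 0.707, 0.707, 0.0]
ft_force: [-0.2, -0.5, 0.6]
gripper_width: 0.0001
```

```bash
python3 - <<'E'
from h import *
from cell import ctrl
d=ctrl.get_image("side");report(d)
im=cv2.cvtColor(d["frame"],cv2.COLOR_RGB2BGR);cv2.imwrite("pics/s5.png",cv2.resize(im[120:240,200:320],None,fx=5,fy=5,interpolation=2))
d=ctrl.get_image("top");report(d)
plan([.4848,-.0115,.11])
E
```

```text
lid px [280.7 128.8] box [276 120  11  18] ctr [0.8096 0.4413 0.0545] ray [0.8145 0.4522] tilt 31.11 uphill dir deg 115.0 n 18 res 0.0039
lid px [208.6 160.1] box [195 155  29  12] ctr [0.4384 0.2078 0.0819] ray [0.4381 0.207 ] tilt 0.48 uphill dir deg -81.0 n 127 res 0.00087
lid px [313.8 164.8] box [300 154  29  23] ctr [0.7423 0.1038 0.0573] ray [0.7413 0.1041] tilt 1.59 uphill dir deg -156.0 n 110 res 0.00462
lid px [247.5 183.2] box [234 175  30  16] ctr [0.4782 0.02   0.0819] ray [0.4789 0.0196] tilt 0.67 uphill dir deg -172.0 n 191 res 0.00102
lid px [285.2 223.5] box [267 213  38  22] ctr [ 0.4706 -0.2011  0.0821] ray [ 0.4706 -0.2015] tilt 0.31 uphill dir deg -150.0 n 444 res 0.00092
lid px [208.9  87.5] box [197  78  21  21] ctr [0.7302 0.1098 0.0742] ray [0.7284 0.1163] tilt 39.36 uphill dir deg 50.0 n 19 res 0.00373
lid px [243.3 190.9] box [231 173  25  38] ctr [0.4865 0.0355 0.0834] ray [0.4864 0.0354] tilt 0.26 uphill dir deg 81.0 n 482 res 0.00167
lid px [357.8 196.8] box [343 179  31  38] ctr [ 0.4728 -0.2076  0.0834] ray [ 0.4727 -0.2075] tilt 0.54 uphill dir deg -129.0 n 641 res 0.00165
lid px [159.8 213.1] box [141 194  39  39] ctr [0.4391 0.2138 0.0835] ray [0.4391 0.2138] tilt 0.27 uphill dir deg -179.0 n 888 res 0.0017
t 12.0 p [ 0.4844 -0.0554  0.1104] f [ 0.25 -0.35 -0.38] w 0.0003 q [ 0.03  0.34  0.03  2.06 -0.02  0.74  0.08]
mm [43.9  0.5  0.4] deg [-0. -0.  0.]
```

View pics/s5.png

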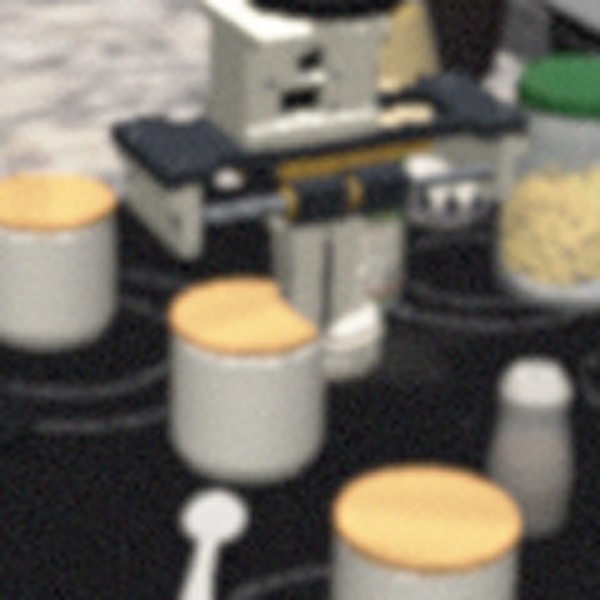

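The middle lid at crop (243,315) is flush with no rim showing. I'll press it again to check that it's firm.

Request:
move_arm(
  rows="15 0 0 0 0 0 0; 35 0 0 0 0 0 0; 44 0.5 0 0 0 0 0; 44 0.5 10 0 0 0 0; 44 0.5 20 0 0 0 0; 44 0.5 24 0 0 0 0; 44 0.5 26 0 0 0 0; 44 0.5 26 0 0 0 0; 44 0.5 26 0 0 0 0",
)

```text
time_s: 12.9
position: [0.4853, -0.0121, 0.0848]
orientation: [0.0, 0.707, 0.707, 0.0]
ft_force: [0.3, -0.9, 0.3]
gripper_width: 0.0003
```

Request:
move_arm(
  rows="0 0 0.7 0 0 0 0; 0 0 1.4 0 0 0 0; 0 0 1.4 0 0 0 0; 0 0 1.4 0 0 0 0",
)

```text
time_s: 13.3
position: [0.4853, -0.0117, 0.0834]
orientation: [0.0, 0.707, 0.707, 0.0]
ft_force: [0.4, 0.9, -0.7]
gripper_width: 0.0006
```

Request:
move_arm(
  rows="0 0 0.5 0 0 0 0; 0 0 0.5 0 0 0 0; 0 0 0.5 0 0 0 0",
)

```text
time_s: 13.6
position: [0.4853, -0.0117, 0.0833]
orientation: [0.0, 0.707, 0.707, 0.0]
ft_force: [-0.5, 0.9, 4.6]
gripper_width: 0.0004
```

Request:
move_arm(
  rows="0 0 0.5 0 0 0 0; 0 0 0.5 0 0 0 0; 0 0 0.5 0 0 0 0",
)

```text
time_s: 13.9
position: [0.4854, -0.0117, 0.0832]
orientation: [0.0, 0.707, 0.707, 0.0]
ft_force: [-3.4, 0.1, 9.7]
gripper_width: 0.0004
```

Firm at 83.2 mm under 10 N. On to the right lid.

Request:
move_arm(
  rows="0 0 -3 0 0 0 0; 0 0 -12 0 0 0 0; 0 0 -25 0 0 0 0; -35 -2 -30 0 0 0 0; -75 -5 -30 0 0 0 0; -115 -7 -30 0 0 0 0; -155 -9 -30 0 0 0 0; -190 -11 -30 0 0 0 0; -212 -13 -30 0 0 0 0; -219 -13 -30 0 0 0 0; -219 -13 -30 0 0 0 0; -219 -13 -30 0 0 0 0",
)

```text
time_s: 15.1
position: [0.4726, -0.229, 0.1125]
orientation: [-0.0, 0.707, 0.708, 0.0]
ft_force: [0.2, 0.3, -0.2]
gripper_width: 0.0006
```

```bash
python3 -c "
from h import *
plan([.472,-.2305,.085])"
```

```text
t 15.1 p [ 0.4726 -0.229   0.1125] f [ 0.2   0.26 -0.19] w 0.0006 q [ 0.32  0.4   0.09  1.97 -0.05  0.77  0.45]
mm [-1.5 -0.6 27.5] deg [ 0.  -0.1  0.1]
```

Request:
move_arm(
  rows="0 0 10 0 0 0 0; 0 0 20 0 0 0 0; 0 0 26 0 0 0 0; 0 0 28 0 0 0 0; 0 0 28 0 0 0 0; 0 0 28 0 0 0 0",
)

```text
time_s: 15.7
position: [0.4722, -0.2306, 0.084]
orientation: [-0.0, 0.707, 0.707, -0.0]
ft_force: [0.8, -0.0, 0.2]
gripper_width: 0.0003
```

Request:
move_arm(
  rows="0 0 0.6 0 0 0 0; 0 0 1.2 0 0 0 0; 0 0 1.2 0 0 0 0; 0 0 1.2 0 0 0 0",
)

```text
time_s: 16.1
position: [0.4723, -0.2308, 0.0834]
orientation: [0.0, 0.707, 0.707, 0.0]
ft_force: [0.1, 1.1, 3.2]
gripper_width: 0.0004
```

Request:
move_arm(
  rows="0 0 0.6 0 0 0 0; 0 0 0.6 0 0 0 0; 0 0 0.6 0 0 0 0",
)

```text
time_s: 16.4
position: [0.4723, -0.2309, 0.0833]
orientation: [0.0, 0.707, 0.707, 0.0]
ft_force: [-3.4, 1.0, 8.8]
gripper_width: 0.0004
```

Request:
move_arm(
  rows="0 0 -3 0 0 0 0; 0 0 -12 0 0 0 0; 0 0 -35 0 0 0 0; 0 0 -70 0 0 0 0; 0 0 -110 0 0 0 0; -30 -20 -130 0 0 0 0; -60 -50 -130 0 0 0 0; -90 -80 -130 0 0 0 0; -100 -100 -130 0 0 0 0; -100 -100 -130 0 0 0 0; -100 -100 -130 0 0 0 0",
)

```text
time_s: 17.5
position: [0.3722, -0.3308, 0.2129]
orientation: [0.0, 0.708, 0.707, 0.0]
ft_force: [0.6, -0.5, 0.3]
gripper_width: 0.0003
```

```bash
python3 - <<'E'
from h import *
from cell import ctrl
st()
for n in("side","top"):
    d=ctrl.get_image(n);print(n);report(d)
    cv2.imwrite(f"pics/{n}9.png",cv2.cvtColor(d["frame"],cv2.COLOR_RGB2BGR))
E
```

```text
t 17.5 p [ 0.3722 -0.3308  0.2129] f [ 0.55 -0.54  0.35] w 0.0003 q [ 0.51  0.21  0.19  1.96 -0.05  0.97  0.72]
side
lid px [207.9 160.2] box [195 155  27  12] ctr [0.437  0.2085 0.0818] ray [0.4361 0.2073] tilt 0.68 uphill dir deg -95.0 n 118 res 0.00093
lid px [253.5 184.1] box [242 177  24  14] ctr [0.4903 0.0079 0.0819] ray [0.491 0.008] tilt 1.04 uphill dir deg -125.0 n 123 res 0.00087
lid px [285.3 223.5] box [267 213  38  22] ctr [ 0.4707 -0.2017  0.0821] ray [ 0.4706 -0.2019] tilt 0.47 uphill dir deg -133.0 n 443 res 0.00093
top
lid px [202.9  87.1] box [185  77  33  22] ctr [0.7307 0.1094 0.0789] ray [0.7274 0.1292] tilt 63.33 uphill dir deg -147.0 n 15 res 0.00416
lid px [249.8 191.8] box [231 173  39  39] ctr [0.4844 0.0216 0.0834] ray [0.4844 0.0215] tilt 0.1 uphill dir deg -65.0 n 890 res 0.00156
lid px [353.7 197.2] box [334 178  40  39] ctr [ 0.4719 -0.1988  0.0834] ray [ 0.4719 -0.1989] tilt 0.35 uphill dir deg 104.0 n 920 res 0.00161
lid px [159.8 213. ] box [141 194  39  39] ctr [0.4392 0.2139 0.0834] ray [0.4392 0.2138] tilt 0.39 uphill dir deg -168.0 n 888 res 0.00157
```

View pics/side9.png

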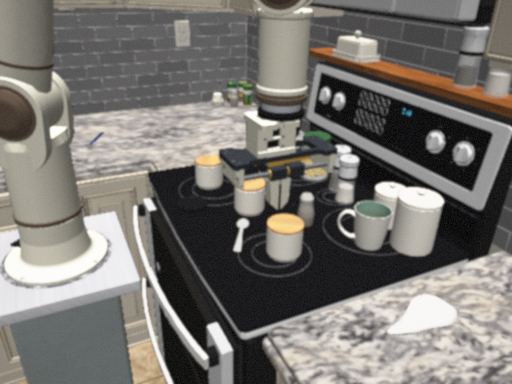

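View pics/top9.png

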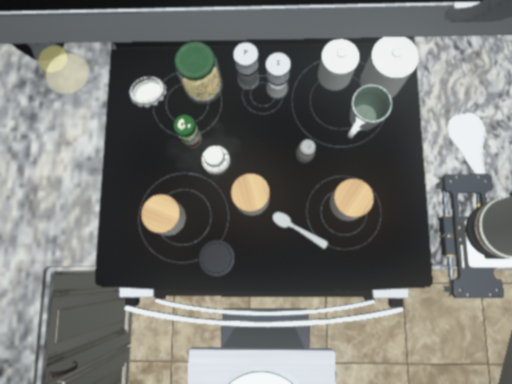

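In the top view the lids at (160,213), (250,192) and (354,197) all lie flat, nothing else has moved, and the arm is clear at the right. I'll hand in.

```bash
python3 -c "
from cell import ctrl
print(ctrl.sign_off())"
```

```text
the job is handed in; nothing more can be done
None
```

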